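# Reset the tripped dust extractor at the carving bench

## Task

The dust extractor has tripped and its reset button sits deep in the round hole in the top of the grey control box, under a hearing band that someone left astride the box. Hang the hearing band astride the wooden bar of the bar stand and let go of it; then take the square-handled punch from the tool rack, reach its steel shank down through the hole and push the button fully down. Finish while still holding the button down with the punch in the gripper (do not let go or back off), and leave the round-handled gouges, the mallet and the wax jar undisturbed.

Things in the scene. Friction and masses are not known exactly. Their poses are not given: they have to be found in the camera images.
- control_box: Grey painted box fixed to the table, 70 (x) x 170 (y) x 110 mm high; origin at the centre of its underside, z up. The round reset hole is in its top, nearer its +y end; a black rocker switch stands 8 mm proud of the top nearer its -y end (50 mm from the centre).
- reset_hole (a point): Centre of the mouth of the reset hole, in the plane of the box's top (110 mm up), 40 mm from the box's centre towards its +y; axes as the box's. The hole is vertical, round, 16 mm in diameter, 36 mm deep; the white reset button (13 mm in diameter) stands in it with its top 22 mm below the mouth when up.
- reset_button (a joint): How far the reset button is pressed down (m): 0 up, 0.007 fully down at its stop. A spring pushes it back: about 1.5 N to start it, 5 N fully down; it does not latch.
- hearing_band: Stiff hearing band, 90 g, an inverted U: span along x, open along y, z up; origin: centre of the crown's underside. Grip its black cushion, 44 (x) x 26 (y) x 18 mm (z 0 to 18), across y. Two arms 20 mm wide slope out and 24 mm down, then drop at x = +-52 to 36 mm round pods (lowest z = -113, gap between them 82). Starts astride the box over the hole, y as the box's y, origin 18 mm above its top.
- bar_stand: Wooden stand fixed to the table: a round horizontal bar 16 mm in diameter along its y between two posts (18 mm square, 170 mm high) at y = +-115 mm, on feet 90 mm long in x and 16 mm high. Origin on the table below the middle of the bar, z up.
- bar (a point): Top of the bar at its middle, 165 mm above the table; axes as the bar stand's (y along the bar). A band hung astride has its crown over the bar and a pod on either side (-x and +x); its origin then lies at about this level (within 6 mm).
- rack: Wooden tool rack fixed to the table, 60 (x) x 190 (y) x 90 mm high: a 16 mm plank on two end boards, with three round 13 mm holes at y = -60, 0 and +60 mm in a row along its centre line. Origin at the centre of its underside.
- punch: The tool to use, 80 g, upright in one of the rack's holes: wooden handle of square section, 22 x 22 mm (flats face its x and y), 70 mm long, above a blunt round steel shank 7 mm thick, 70 mm long. Origin at the shank's tip, z up the tool: handle from z = 70 to 140 mm. In the rack its handle rests on the plank, tip 20 mm above the table.
- gouge_a: Bystander: carving gouge with a round, swelling turned wooden handle (28 mm across, 75 mm long), standing in another hole of the rack. Origin at the tip of its 70 mm shank, z up.
- gouge_b: Bystander: bigger carving gouge with a round, swelling turned wooden handle (31 mm across, 85 mm long), standing in the third hole of the rack. Origin at the tip of its 70 mm shank, z up.
- mallet: Bystander: wooden mallet lying on the table, head 60 x 100 x 55 mm high, 24 mm round handle 130 mm long towards its own -x. Origin at the centre of the underside of the head.
- wax_jar: Bystander: small closed amber jar, 60 mm in diameter, 55 mm high; origin at the centre of its underside.
There are look-alikes about, which are no part of the job. Several things look just like the control_box: the one meant starts farthest from the robot's base.

How it is judged:
By the outcome, as a careful person would: the job done as asked, in the order asked, and still so for the second after the job is handed in, while the arm keeps its last pose, push and grip.
It also fails if it takes over 64 s, if anything falls off the work surface, if the arm or the gripper's body presses on something with over 40 N, if the wrist force passes 120 N, or if a joint passes its speed limit or range.

## Robot

A 6-joint arm with a two-finger parallel gripper is mounted at the origin on the work surface. World frame = base frame: x ahead of the robot, y to its left, z up, the work surface at z = 0. Lengths are in mm, angles in rad, forces in N, time in s.
With the tool pointing down it reaches from about 275 to 750 mm from the base axis. Payload 10.2 kg.
Tool frame: the origin (TCP) lies at the very end of the fingers, on their centre line; the grasp point (between the pads) lies 19 mm behind it (env.grip_point_offset is the distance from the TCP to the grasp point, in mm); z points along the fingers, y is the line along which they close (so a half turn about z gives the same grasp; the last joint's range is limited). The gripper opens to 85 mm and grips with 20 to 120 N. Pads are 22 mm wide; open, the fingers measure 114 mm over their backs; the gripper's body (76 mm by 85 mm) begins 54 mm behind the grasp point. The pads swing forward as they close: fully open they stand 13 mm farther back than shut.
Start: joints at [1.053, 0.313, 1.498, -0, 1.331, -0.223], TCP at [152.551, 502.354, 231.294] pointing down, gripper open.
Joint ranges: [-2.94, 2.94], [-0.97, 2.17], [0.19, 2.56], [-1.23, 4.37], [0.02, 3.11], [-2.88, 2.88]. Speed limits (rad/s): [2.39, 2.39, 3.01, 3.14, 3.14, 3.14].

## Interface

Orientations are given as [roll, pitch, yaw] about the fixed x, y, z axes, in that order (R = Rz(yaw) Ry(pitch) Rx(roll)).
In Python, from rig import env gives the robot as it stands. The module is installed in compiled form; this text tells all that it offers.
- The arm moves only by the tool apply_moves, never from a script. Its argument "commands" is a list of rows, each a list of 5 numbers: the shift along the tool's x, y, z in units of 0.05 m (1.0 is 0.05 m), then the turn about the tool's z in units of 0.1 rad (1.0 is 0.1 rad), then the opening, from -1 (shut) to 1 (fully open). In form: [[dx, dy, dz, roll, hand], ...]. A call has 1 to 12 rows; each row shifts and turns the commanded pose from where the row before left it, along the tool's axes as they then stand; what a row does not reach is not made up. A row lasts 1/10 s, in which the tool goes at most 50 mm and 8.59 degrees, less where a joint would pass 70% of its speed; a pose out of reach is approached as far as the arm can. A call with a number of a shift or a turn outside -1 to 1 is refused whole. A call with a gripper value outside its range is refused whole. The fingers move at their own pace and stop on an object; "force" is the grip in N (left out, the last holds). Time passes only in rows, so rows that do not move let the fingers close. It gives the time, the measured TCP pose, the force, the opening and the grip force at its end, in the units of the state.
- env.get_state(): the state, without advancing time (a new reading comes with each control period).
- env.read_camera(name): name is "scene" or "top"; returns a dict with "color" (384x512x3 uint8, blue, green, red), "range_z" (384x512 float32, mm along the optical axis (not along the pixel's ray), 0 where there is no reading), "fx", "fy", "cx", "cy" (pixels), "k1" (the pictures are not rectified: a ray, as slopes to the right and down, at radius r is drawn at 1 + k1 r^2 times it, then the intrinsics apply), "xyz" and "orientation" of the camera in the world. Camera axes: x right, y up, looking along -z (the intrinsics and any distortion apply to the point x, -y, -z); pixel columns grow to the right and rows downward; lengths in mm; the calibration is good to about 2 mm. A picture is of the moment at which its call begins.
- env.sign_off(): hands the job in; it is judged then, once.
The state is a dict: "time": time; "q": joint angles; "qvel": joint speeds; "tau": joint torques, N m; "ee_pos": TCP position; "ee_rot": TCP orientation; "force": force on the tool from outside, world axes, zero at the start; "moment": the same for the moment, N m; "finger_gap": finger opening in mm; "grip_force": force on a finger pad.
Only numpy, scipy, OpenCV 4.12 (cv2) and the standard library are available. Lean on these libraries where they do the work, as an engineer would, in place of code of your own. Each camera call takes 0.05 s, during which the arm holds its last target. There are 200 camera calls.

## Working session

There is one attempt and no reset: what is moved stays moved. The work goes in short steps, Python scripts to look and compute and a tool call to move; the robot and the scene stay as the last step left them, time stands still between calls to the robot, and variables do not carry over. Pictures are saved under pics/ and viewed, at most 11 in all, crops included, and the job is handed in when it is done.

Besides the shell and the picture viewer there is one more tool, called after "Call:" by a JSON object that holds its "fn" and its "kwargs". apply_moves: Moves the arm, as the interface text tells. Its arguments: {"type":"object","properties":{"commands":{"type":"array"},"force":{"type":"number"}},"required":["commands"]}

```bash
mkdir -p pics; cat > h.py <<'E'
from rig import env
import numpy as np, cv2
from scipy.spatial.transform import Rotation as R
def cloud(c):
    h,w=c["range_z"].shape
    v,u=np.mgrid[0:h,0:w].astype(float)
    K=np.array([[c["fx"],0,c["cx"]],[0,c["fy"],c["cy"]],[0,0,1]])
    p=cv2.undistortPoints(np.stack([u.ravel(),v.ravel()],1)[:,None],K,np.array([c["k1"],0,0,0.]))[:,0]
    z=c["range_z"].ravel()
    P=np.stack([p[:,0]*z,-p[:,1]*z,-z],1)
    W=R.from_euler('xyz',c["orientation"]).apply(P)+np.array(c["xyz"])
    W[z==0]=np.nan
    return W.reshape(h,w,3)
E
python3 - <<'E'
from h import *
for n in("top","scene"):
    c=env.read_camera(n); print(n,c["xyz"],c["orientation"],c["fx"],c["k1"])
    cv2.imwrite(f"pics/{n}0.png",c["color"]); np.savez(f"{n}0.npz",W=cloud(c),color=c["color"])
s=env.get_state();print(s)
E
```

```text
top [ 306.47209134   -3.14098169 1023.97221748] [ 0.23265124  0.00441612 -1.54604581] 374.4457830854499 -0.09560241136104858
scene [1155.26109283  112.33921663  643.09567618] [0.92982705 0.00550592 1.69523079] 366.21967396359565 -0.007328506151835388
{'time': 0.1, 'q': array([ 1.05257397e+00,  3.13402529e-01,  1.49834745e+00, -8.43817775e-06,
        1.33101015e+00, -2.23361862e-01]), 'qvel': array([ 0.00070416, -0.00125325, -0.00275312, -0.00140175,  0.00154727,
       -0.00011875]), 'tau': array([ 2.02882962e-03, -4.12902403e+01, -2.60142374e+01, -2.14898491e-04,
        3.10343217e-03, -1.78055299e-06]), 'ee_pos': array([152.44736134, 502.14148758, 230.79310821]), 'ee_rot': array([-3.14045237e+00, -2.50615683e-04,  2.84673403e+00]), 'force': array([ 0.73766227, -0.03564546, -0.3354015 ]), 'moment': array([-0.00963274,  0.00757396, -0.02468513]), 'grip_force': 0.0, 'finger_gap': 85.39636075708847}
```

View pics/top0.png

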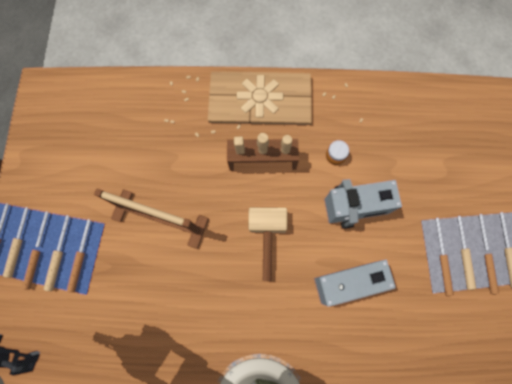

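View pics/scene0.png

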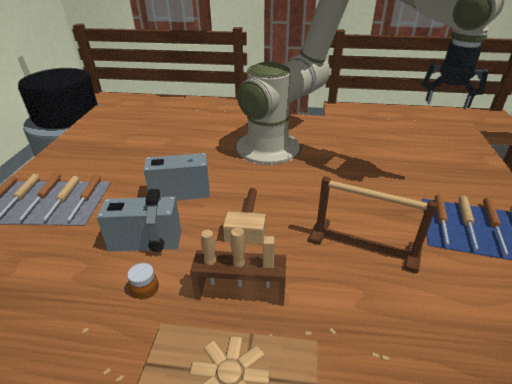

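The top view shows the band on the far box at about (350,203), with the decoy box at (356,284). The bar runs from (100,193) to (190,225), and the rack tools are at (239,145), (263,143) and (287,145). In the scene view the square handle is the one at (268,252), which is the leftmost tool in the top view.

```bash
python3 - <<'E'
from h import *
T=np.load("top0.npz");S=np.load("scene0.npz")
W=T["W"];V=S["W"]
def sel(W,u0,u1,v0,v1,z0,z1):
    P=W[v0:v1,u0:u1].reshape(-1,3);P=P[np.isfinite(P[:,0])];return P[(P[:,2]>z0)&(P[:,2]<z1)]
def rect(n,P):
    r=cv2.minAreaRect(P[:,:2].astype(np.float32));print(n,len(P),np.round(r[0],1),np.round(r[1],1),round(r[2],1),"z",np.round(np.percentile(P[:,2],[5,50,95]),1),"mean",P.mean(0).round(1))
for n,A,b in(("top",W,(315,410,170,235)),("scene",V,(95,190,180,255))):
    rect(n+" boxtop",sel(A,*b,104,114)); rect(n+" cushion",sel(A,*b,138,152))
    rect(n+" rocker",sel(A,*b,115,121)); 
rect("top bar",sel(W,90,215,180,250,155,175)); rect("scene bar",sel(V,310,440,175,275,155,175))
for n,b in(("L",(228,250,130,160)),("M",(252,275,128,160)),("Rt",(277,300,130,160))): rect("top "+n,sel(W,*b,150,185))
for n,b in(("R",(258,280,232,252)),("M",(229,248,222,245)),("L",(198,220,225,245))): rect("scene "+n,sel(V,*b,150,185)); 
rect("scene handle R",sel(V,258,280,232,275,95,170))
rect("top plank",sel(W,222,305,130,175,84,94)); rect("scene plank",sel(V,185,295,240,285,84,94))
rect("table",sel(W,420,430,100,180,-10,10))
E
python3 - <<'E'
import cv2
a=cv2.imread('pics/top0.png')[120:250,220:420];b=cv2.imread('pics/scene0.png')[170:310,90:300]
a=cv2.resize(a,(600,390));b=cv2.resize(b,(600,400))
cv2.imwrite('pics/c0.png',cv2.vconcat([a,b])[:,:] if 0 else cv2.resize(cv2.vconcat([a,b]),(456,600)))
E
```

```text
top boxtop 1499 [ 519.7 -257.2] [111.7 170.4] 11.0 z [107.4 110.7 113.2] mean [ 517.3 -257.2  110.5]
top cushion 201 [ 511.9 -214.2] [44.8 26.9] 12.1 z [140.7 146.1 148.8] mean [ 510.7 -214.2  145.9]
top rocker 159 [ 516.2 -270.5] [ 83.8 129.8] 7.0 z [115.2 117.8 120.5] mean [ 515.6 -265.9  117.7]
scene boxtop 1268 [ 523.8 -255.5] [107.5 172.7] 11.8 z [106.2 109.6 111.8] mean [ 527.2 -254.7  109.5]
scene cushion 157 [ 513.5 -214.4] [45.9 25.6] 7.8 z [139.4 145.1 146.7] mean [ 517.  -212.8  144.3]
scene rocker 115 [ 523.  -261.2] [ 73.3 114. ] 8.2 z [115.4 117.6 120.4] mean [ 534.4 -261.6  117.6]
top bar 716 [470. 289.] [247.8  18.2] 73.0 z [159.  164.2 170.4] mean [469.1 287.7 164.4]
scene bar 780 [473.3 289.7] [248.2  18.4] 72.9 z [155.8 162.5 169. ] mean [478.  295.  162.1]
top L 80 [645.   66.8] [22.7 20. ] 2.5 z [154.  159.4 162.6] mean [643.1  66.5 159.2]
top M 132 [645.6   6.4] [26. 26.] 61.7 z [152.3 174.3 177.3] mean [643.4   6.6 169.8]
top Rt 92 [648.  -53.9] [23.  22.7] 44.0 z [151.7 164.8 168. ] mean [646.5 -53.2 163. ]
scene R 128 [646.7  67.4] [24.3 21.1] 6.4 z [151.8 158.7 160.8] mean [649.4  67.5 157.9]
scene M 220 [650.4   8.5] [25.8 24.9] 74.3 z [153.7 170.5 175.8] mean [654.1   9.  167.8]
scene L 150 [650.7 -51.1] [22.8 24.2] 77.7 z [151.4 163.3 165.6] mean [654.1 -50.8 160.9]
scene handle R 346 [646.7  67.4] [24.3 21.1] 6.4 z [ 99.6 139.5 160.3] mean [653.8  67.7 136.2]
top plank 1162 [646.6   6.4] [ 61.8 189.1] 1.4 z [87.6 90.6 93.1] mean [642.3   7.   90.5]
scene plank 1791 [648.5   8. ] [ 63.3 190. ] 2.1 z [86.8 89.6 91.4] mean [655.3   9.4  89.5]
table 796 [ 729.2 -472.8] [ 31.6 257.2] 84.8 z [-2.1  1.   3.9] mean [ 726.3 -472.5    0.9]
```

View pics/c0.png

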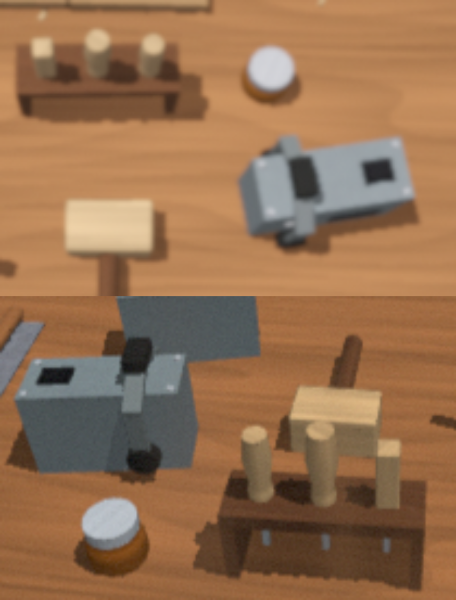

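The crop confirms the details. The square handle is the punch, in the +y hole at about (646,67). The band's black cushion is at about (512.5,-214.3), with the box yawed about 11°. The bar runs along about 73° and is centred near (471.5,289). I'll move to above the band now.

Call:
{"fn": "apply_moves", "kwargs": {"commands": [[-0.46,-0.48,0,0,1],[-0.46,-0.48,0,0,1],[-0.46,-0.48,0,0,1],[-0.46,-0.48,0,0,1],[-0.46,-0.48,0,0,1],[-0.46,-0.48,0,0,1],[-0.46,-0.48,0,0,1],[-0.46,-0.48,0,0,1],[-0.46,-0.48,0,0,1],[-0.46,-0.48,0,0,1],[-0.46,-0.48,0,0,1],[-0.46,-0.48,0,0,1]], "force": 40}}

```text
time: 1.3
ee_pos: [333.2, 145.3, 231.2]
ee_rot: [-3.142, -0.0, 2.847]
force: [1.1, 0.9, 0.3]
finger_gap: 85.1
grip_force: 0.0
```

Call:
{"fn": "apply_moves", "kwargs": {"commands": [[-0.46,-0.48,0,0,1],[-0.46,-0.48,0,0,1],[-0.46,-0.48,0,0,1],[-0.46,-0.48,0,0,1],[-0.46,-0.48,0,0,1],[-0.46,-0.48,0,0,1],[-0.46,-0.48,0,0,1],[0,0,0,-0.99,1],[0,0,0,-0.99,1],[0,0,0,-0.99,1],[0,0,0,-0.99,1],[0,0,0,-0.99,1]]}}

```text
time: 2.5
ee_pos: [438.0, -60.9, 231.0]
ee_rot: [3.141, -0.001, -2.937]
force: [0.4, 0.3, 0.0]
finger_gap: 85.5
grip_force: 0.0
```

```bash
cat >> h.py <<'E'
def go(x,y,z,yaw=None):
    "units left to target in tool axes (shift in current axes), turn in 0.1 rad"
    s=env.get_state();r=R.from_euler('xyz',s["ee_rot"])
    d=r.inv().apply(np.array([x,y,z])-s["ee_pos"])/50
    t=0 if yaw is None else -((yaw-s["ee_rot"][2]+np.pi/2)%np.pi-np.pi/2)*10
    print("t",round(s["time"],2),"pos",s["ee_pos"].round(1),"yaw",s["ee_rot"][2].round(3),"F",s["force"].round(1),"gap",round(s["finger_gap"],1),"| units",d.round(2),"turn",round(t,2),"q6",s["q"][5].round(2))
E
python3 -c "
from h import *
go(512.5,-214.3,231,np.radians(191))"
```

```text
t 2.5 pos [438.  -60.9 231. ] yaw -2.937 F [0.4 0.3 0. ] gap 85.5 | units [-0.84 -3.31 -0.  ] turn 0.12 q6 -2.18
```

Call:
{"fn": "apply_moves", "kwargs": {"commands": [[-0.14,-0.55,0,0.12,1],[-0.14,-0.55,0,0,1],[-0.14,-0.55,0,0,1],[-0.14,-0.55,0,0,1],[-0.14,-0.55,0,0,1],[-0.14,-0.56,0,0,1],[0,0,0.5,0,1],[0,0,0.5,0,1],[0,0,0,0,1],[0,0,0,0,1]]}}

```text
time: 3.5
ee_pos: [510.8, -215.5, 181.8]
ee_rot: [3.141, -0.0, -2.953]
force: [0.2, -0.0, 0.4]
finger_gap: 85.7
grip_force: 0.0
```

```bash
python3 -c "
from h import *
go(512.5,-214.3,129,np.radians(191))
c=env.read_camera('scene');cv2.imwrite('pics/s1.png',cv2.resize(c['color'][110:270,60:260],(600,480)))"
```

```text
t 3.5 pos [ 510.8 -215.5  181.8] yaw -2.953 F [ 0.2 -0.   0.4] gap 85.7 | units [-0.04  0.02  1.06] turn -0.04 q6 -2.37
```

View pics/s1.png

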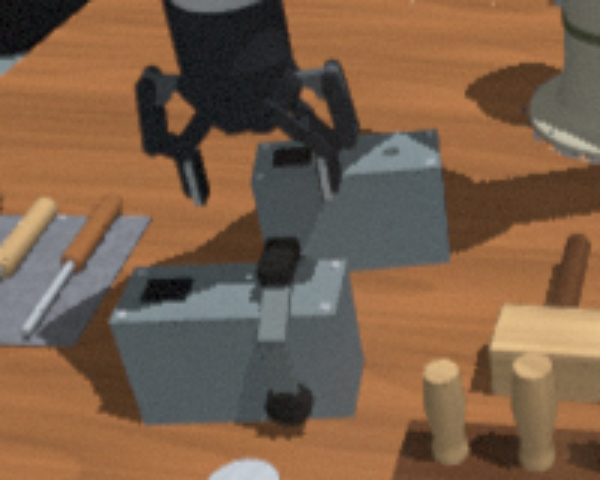

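The open fingers straddle the cushion at (278,260) in the crop, aligned with its y. I'll descend and grip.

Call:
{"fn": "apply_moves", "kwargs": {"commands": [[-0.04,0.02,0.35,-0.04,1],[0,0,0.35,0,1],[0,0,0.35,0,1],[0,0,0,0,1],[0,0,0,0,-1],[0,0,0,0,-1],[0,0,0,0,-1],[0,0,0,0,-1],[0,0,0,0,-1],[0,0,0,0,-1],[0,0,0,0,-1],[0,0,0,0,-1]], "force": 50}}

```text
time: 4.75
ee_pos: [512.9, -214.5, 129.5]
ee_rot: [-3.14, 0.001, -2.949]
force: [-0.8, -0.6, 6.5]
finger_gap: 25.0
grip_force: 52.0
```

Call:
{"fn": "apply_moves", "kwargs": {"commands": [[0,0,-0.1,0,-1],[0,0,-0.3,0,-1],[0,0,-0.4,0,-1],[0,0,-0.5,0,-1],[0,0,-0.5,0,-1],[0,0,-0.5,0,-1],[0,0,-0.5,0,-1],[0,0,-0.5,0,-1],[0,0,-0.5,0,-1],[0,0,-0.1,0,-1],[0,0,0,0,-1]]}}

```text
time: 5.85
ee_pos: [512.5, -214.1, 323.6]
ee_rot: [3.142, 0.0, -2.949]
force: [0.1, -0.6, -1.9]
finger_gap: 24.7
grip_force: 51.6
```

```bash
python3 - <<'E'
from h import *
go(471.5,289.3,320,np.radians(163))
c=env.read_camera('scene');cv2.imwrite('pics/s2.png',c['color'][60:330])
np.savez('s2.npz',W=cloud(c),color=c['color'])
t=env.read_camera('top');cv2.imwrite('pics/t2.png',cv2.resize(t['color'][160:260,300:420],(720,600)));np.savez('t2.npz',W=cloud(t),color=t['color'])
E
```

```text
t 5.85 pos [ 512.5 -214.1  323.6] yaw -2.949 F [ 0.1 -0.6 -1.9] gap 24.7 | units [-1.12 10.04  0.07] turn 4.89 q6 -2.37
```

View pics/s2.png

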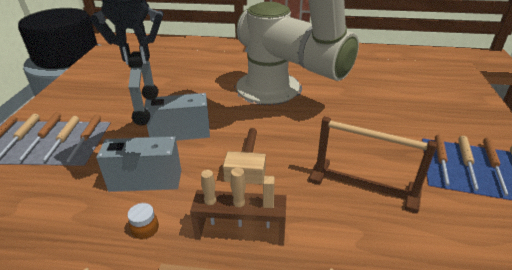

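The band is held upright at image (142,90) and the box is clear. I'll carry it to above the bar.

Call:
{"fn": "apply_moves", "kwargs": {"commands": [[-0.05,0.3,0,0,-1],[-0.05,0.4,0,0,-1],[-0.05,0.5,0,0,-1],[-0.05,0.5,0,0,-1],[-0.05,0.5,0,0,-1],[-0.05,0.5,0,0,-1],[-0.05,0.5,0,0,-1],[-0.05,0.5,0,0,-1],[-0.05,0.5,0,0,-1],[-0.05,0.5,0,0,-1],[-0.05,0.5,0,0,-1],[-0.05,0.5,0,0,-1]]}}

```text
time: 7.15
ee_pos: [486.6, 73.2, 323.0]
ee_rot: [3.141, -0.001, -2.949]
force: [0.6, -0.2, -1.0]
finger_gap: 24.8
grip_force: 51.6
```

Call:
{"fn": "apply_moves", "kwargs": {"commands": [[-0.05,0.5,0,0,-1],[-0.05,0.5,0,0,-1],[-0.05,0.5,0,0,-1],[-0.05,0.5,0,0,-1],[-0.05,0.5,0,0,-1],[-0.05,0.5,0,0,-1],[-0.05,0.5,0,0,-1],[-0.05,0.4,0,0,-1],[-0.05,0.2,0,0,-1],[0,0,0,0.9,-1],[0,0,0,0.9,-1],[0,0,0,0.9,-1]]}}

```text
time: 8.35
ee_pos: [470.0, 276.9, 323.2]
ee_rot: [-3.141, -0.001, 3.06]
force: [-1.2, -0.4, -1.1]
finger_gap: 25.1
grip_force: 51.5
```

Call:
{"fn": "apply_moves", "kwargs": {"commands": [[0,0,0,0.9,-1],[0,0,0,0.9,-1],[0,0,0,0.39,-1],[0,0,0,0,-1],[0,0,0,0,-1]]}}

```text
time: 8.85
ee_pos: [470.2, 276.8, 323.5]
ee_rot: [-3.141, -0.001, 2.846]
force: [-0.1, 0.4, -0.8]
finger_gap: 24.8
grip_force: 51.5
```

```bash
python3 - <<'E'
from h import *
go(471.5,289.3,167,np.radians(163))
for n,f in(('top','t2.npz'),('scene','s2.npz')):
    D=np.load(f);W=D['W'];P=W.reshape(-1,3)
    m=np.isfinite(P[:,0])
    # bar
    b=P[m&(abs(P[:,2]-162)<7)&(abs(P[:,0]-471)<60)&(abs(P[:,1]-289)<95)]
    a=np.cov(b[:,:2].T);w,v=np.linalg.eigh(a);d=v[:,1];r=cv2.minAreaRect(b[:,:2].astype(np.float32));print(n,'bar',b.mean(0),np.degrees(np.arctan2(d[1],d[0]))%180,r)
    # box top
    b=P[m&(abs(P[:,2]-110)<4)&(abs(P[:,0]-520)<90)&(abs(P[:,1]+255)<110)&(P[:,0]>455-.2*(P[:,1]+255))]
    r=cv2.minAreaRect(b[:,:2].astype(np.float32));print(n,'box',len(b),r,b[:,2].mean())
E
```

```text
t 8.85 pos [470.2 276.8 323.5] yaw 2.846 F [-0.1  0.4 -0.8] gap 24.8 | units [0.05 0.25 3.13] turn 0.01 q6 -0.96
top bar [469.29285326 288.33413867 163.39342454] 72.92069314806712 ((469.5980529785156, 288.54803466796875), (198.09317016601562, 16.419153213500977), 72.88919067382812)
top box 9 ((535.71337890625, -171.40631103515625), (4.828186988830566, 10.204904556274414), 56.559181213378906) 110.93052180791126
scene bar [477.40400903 293.36769011 161.27758341] 72.88012824873292 ((473.790771484375, 289.81182861328125), (199.75640869140625, 16.01841163635254), 72.7733383178711)
scene box 1334 ((519.5584106445312, -256.7083740234375), (74.42211151123047, 171.9573516845703), 10.76030158996582) 109.71725352278153
```

View pics/t2.png

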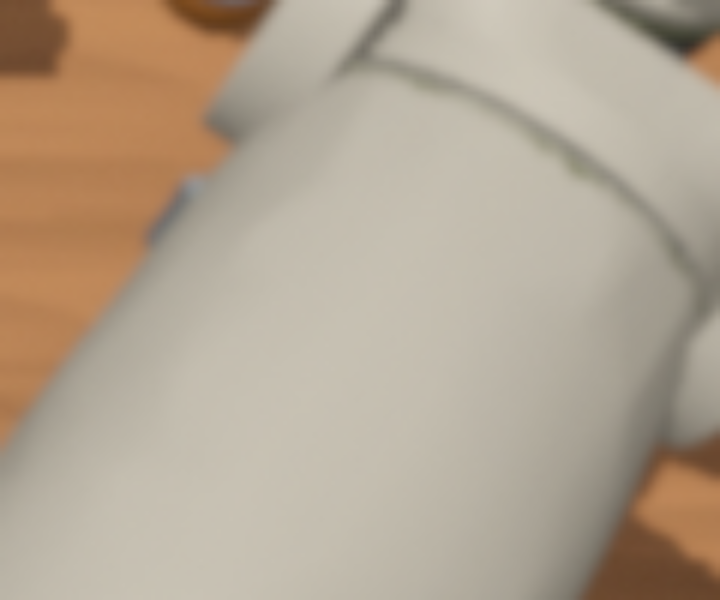

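The top crop was hidden by the arm, so I'll retake the box later. I'll lower the band over the bar and take a fresh top view.

Call:
{"fn": "apply_moves", "kwargs": {"commands": [[0.05,0.25,0.2,0,-1],[0,0,0.4,0,-1],[0,0,0.4,0,-1],[0,0,0.4,0,-1],[0,0,0.4,0,-1],[0,0,0.4,0,-1],[0,0,0.4,0,-1],[0,0,0.3,0,-1],[0,0,0.1,0,-1],[0,0,0,0,-1],[0,0,0,0,-1]]}}

```text
time: 9.95
ee_pos: [472.0, 289.9, 174.4]
ee_rot: [3.141, 0.001, 2.845]
force: [-0.2, 0.8, -0.7]
finger_gap: 25.0
grip_force: 51.5
```

```bash
python3 - <<'E'
from h import *
go(471.5,289.3,167,np.radians(163))
t=env.read_camera('top');cv2.imwrite('pics/t3.png',cv2.resize(t['color'][165:245,310:420],(770,560)));np.savez('t3.npz',W=cloud(t),color=t['color'])
s=env.read_camera('scene');cv2.imwrite('pics/s3.png',cv2.resize(s['color'][100:290,290:460],(510,570)));np.savez('s3.npz',W=cloud(s),color=s['color'])
for n,D in(('top',cloud(t)),('scene',cloud(s))):
    P=D.reshape(-1,3);m=np.isfinite(P[:,0])
    b=P[m&(abs(P[:,2]-110)<4)&(abs(P[:,0]-520)<90)&(abs(P[:,1]+255)<110)&(P[:,0]>455-.2*(P[:,1]+255))]
    r=cv2.minAreaRect(b[:,:2].astype(np.float32));print(n,'box',len(b),r,b[:,2].mean())
E
```

```text
t 9.95 pos [472.  289.9 174.4] yaw 2.845 F [-0.2  0.8 -0.7] gap 25.0 | units [ 0.01 -0.01  0.15] turn 0.0 q6 -0.94
top box 1663 ((518.5391235351562, -257.6548767089844), (71.15377044677734, 170.38238525390625), 10.037309646606445) 110.70017761797651
scene box 1337 ((520.2268676757812, -256.0019836425781), (74.60826873779297, 171.42120361328125), 10.288089752197266) 109.72959027770709
```

View pics/t3.png

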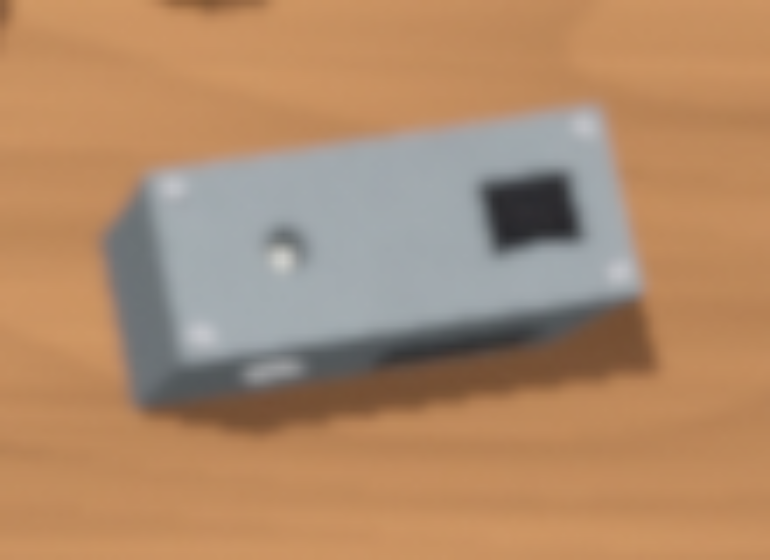

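View pics/s3.png

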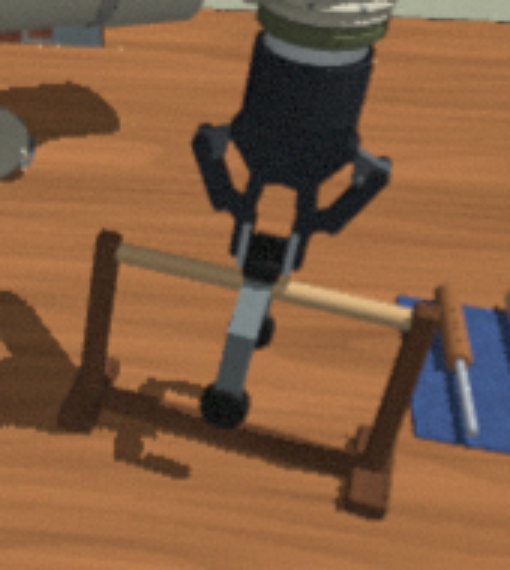

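The band is astride the bar with one pod on each side. The hole is at crop (286,246), full-image (350.6,199.9). I'll lower the last millimetres onto the bar.

Call:
{"fn": "apply_moves", "kwargs": {"commands": [[0,0,0.06,0,-1],[0,0,0.04,0,-1],[0,0,0.02,0,-1],[0,0,0,0,-1]]}}

```text
time: 10.45
ee_pos: [471.7, 289.5, 167.6]
ee_rot: [-3.141, -0.0, 2.845]
force: [0.9, -0.3, -0.8]
finger_gap: 24.6
grip_force: 51.5
```

Call:
{"fn": "apply_moves", "kwargs": {"commands": [[0,0,0.03,0,-1],[0,0,0,0,-1]]}}

```text
time: 10.65
ee_pos: [471.9, 289.6, 167.0]
ee_rot: [3.141, 0.001, 2.845]
force: [-0.7, -1.5, 5.1]
finger_gap: 24.7
grip_force: 52.1
```

Call:
{"fn": "apply_moves", "kwargs": {"commands": [[0,0,0,0,0],[0,0,0,0,0],[0,0,0,0,0],[0,0,0,0,0.5],[0,0,0,0,0.5],[0,0,0,0,0.5],[0,0,-0.1,0,0.5],[0,0,-0.2,0,0.5],[0,0,-0.4,0,0.5],[0,0,-0.4,0,1],[0,0,-0.4,0,1],[0,0,0,0,1]]}}

```text
time: 11.85
ee_pos: [472.7, 289.9, 244.6]
ee_rot: [3.138, 0.005, 2.845]
force: [0.3, 0.3, -0.1]
finger_gap: 85.3
grip_force: 0.0
```

```bash
python3 - <<'E'
from h import *
go(646,67.2,230,np.radians(92))
s=env.read_camera('scene')
D=np.load('t3.npz');W=D['W']
# hole: bright/dark spot ray vs plane: use neighbourhood box-top pixels, centroid of non-box depth/contrast
g=cv2.cvtColor(D['color'],cv2.COLOR_BGR2GRAY)[190:210,340:362].astype(int);print(g[4:17,4:18])
print(W[196:204,346:356,2].round(0))
for uv in((350,199),(351,200),(350,200),(351,199)): print(uv,W[uv[1],uv[0]])
c=env.read_camera('scene');P=cloud(c).reshape(-1,3);P=P[np.isfinite(P[:,0])]
b=P[(np.hypot(P[:,0]-471,P[:,1]-289)<35)&(P[:,2]>172)&(P[:,2]<195)]
print('cushion',len(b),cv2.minAreaRect(b[:,:2].astype(np.float32)),np.percentile(b[:,2],[5,50,95]))
cv2.imwrite('pics/s4.png',cv2.resize(s['color'][130:300,180:460],(784,476)))
E
```

```text
t 11.85 pos [472.7 289.9 244.6] yaw 2.845 F [ 0.3  0.3 -0.1] gap 85.3 | units [-4.62 -3.25  0.3 ] turn 12.39 q6 -0.94
[[168 170 169 169 168 168 168 167 168 168 168 168 167 169]
 [169 169 169 169 168 167 166 166 167 168 169 168 168 168]
 [169 169 169 168 165 161 159 160 163 167 168 169 169 169]
 [170 169 168 164 155 143 136 139 150 160 166 168 169 169]
 [170 168 166 157 141 120 110 115 130 149 162 168 169 169]
 [169 168 165 153 136 123 117 113 119 138 157 166 169 169]
 [169 169 165 158 155 162 164 147 128 134 153 165 168 169]
 [170 170 168 165 174 195 201 179 144 138 154 166 168 169]
 [170 170 170 169 179 200 206 186 155 148 160 166 168 168]
 [170 170 170 169 174 186 190 177 162 160 166 168 169 168]
 [170 170 170 170 170 173 175 170 166 168 169 170 170 170]
 [170 171 170 170 170 171 171 171 170 170 171 170 170 170]
 [171 171 170 170 171 171 171 171 171 171 170 170 170 170]]
[[111. 112. 110. 110. 109. 111. 112. 114. 109. 109.]
 [112. 110. 111. 110. 106. 112. 112. 113. 108. 113.]
 [113. 112. 102.  97. 101. 106. 106. 110. 111. 108.]
 [112. 113.  85.  90.  93.  95.  99. 109. 110. 110.]
 [112.  90.  87.  87.  82.  92.  98. 107. 113. 111.]
 [111. 111.  90.  88.  89.  87.  92. 108. 110. 110.]
 [109. 110.  89.  89.  90.  86.  95. 110. 111. 109.]
 [111. 112. 109. 110.  92.  85. 110. 109. 108. 111.]]
(350, 199) [ 517.98999885 -220.42912653   93.1668239 ]
(351, 200) [ 515.76776197 -223.28876535   91.65967785]
(350, 200) [ 517.96399012 -223.04948165   81.60914452]
(351, 199) [ 517.69311428 -222.64075336   94.73521513]
cushion 181 ((473.7068176269531, 289.79864501953125), (26.05282974243164, 43.69624710083008), 70.32056427001953) [174.05943059 182.18936601 183.93973614]
```

View pics/s4.png

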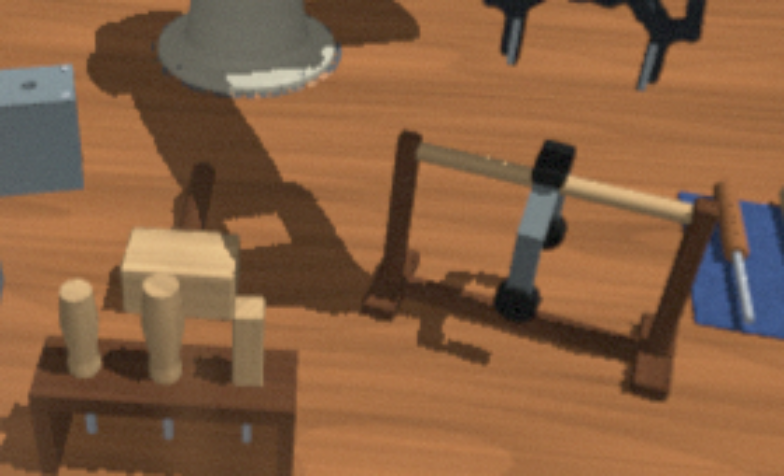

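The band hangs freely astride the bar and the gripper is clear. The punch, at crop (248,340), is untouched. I'll move above it and work out the hole position more carefully.

Call:
{"fn": "apply_moves", "kwargs": {"commands": [[-0.46,-0.32,0,0,1],[-0.46,-0.32,0,0,1],[-0.46,-0.32,0,0,1],[-0.46,-0.32,0,0,1],[-0.46,-0.32,0,0,1],[-0.46,-0.32,0,0,1],[-0.46,-0.32,0,0,1],[-0.46,-0.32,0,0,1],[-0.46,-0.32,0,0,1],[-0.46,-0.32,0,0,1],[0,0,0,1,1],[0,0,0,1,1]]}}

```text
time: 13.15
ee_pos: [644.8, 68.4, 239.4]
ee_rot: [-3.14, -0.003, 2.64]
force: [-0.6, -0.3, 0.3]
finger_gap: 85.7
grip_force: 0.0
```

Call:
{"fn": "apply_moves", "kwargs": {"commands": [[0,0,0,1,1],[0,0,0,1,1],[0,0,0,1,1],[0,0,0,1,1],[0,0,0,1,1],[0,0,0,1,1],[0,0,0,1,1],[0,0,0,1,1],[0,0,0,1,1],[0,0,0,1,1],[0,0,0,0.4,1],[0,0,0,0,1]]}}

```text
time: 14.35
ee_pos: [644.5, 69.3, 240.0]
ee_rot: [-3.14, -0.0, 1.605]
force: [-0.6, 0.0, -0.1]
finger_gap: 85.5
grip_force: 0.0
```

```bash
cat >> h.py <<'E'
def onplane(c,uv,z):
    K=np.array([[c["fx"],0,c["cx"]],[0,c["fy"],c["cy"]],[0,0,1]])
    p=cv2.undistortPoints(np.array(uv,float)[:,None],K,np.array([c["k1"],0,0,0.]))[:,0]
    d=R.from_euler('xyz',c["orientation"]).apply(np.c_[p[:,0],-p[:,1],-np.ones(len(p))]);o=np.array(c["xyz"])
    return (o+d*((z-o[2])/d[:,2])[:,None])[:,:2]
E
python3 - <<'E'
from h import *
go(646,67.2,120,np.radians(92))
for n,f in(('top','t3.npz'),('scene','s3.npz')):
    c=env.read_camera(n);D=np.load(f);g=cv2.cvtColor(D['color'],cv2.COLOR_BGR2GRAY).astype(float)
    v,u=np.mgrid[0:384,0:512];X=onplane(c,np.c_[u.ravel(),v.ravel()],110).reshape(384,512,2)
    y=np.radians(10.5);B=(X-[512.3,-216.5])@np.array([[np.cos(y),-np.sin(y)],[np.sin(y),np.cos(y)]])
    near=np.hypot(B[...,0],B[...,1])<15
    bg=np.median(g[near]);m=near&((abs(g-bg)>12)|(D['W'][...,2]<103))
    for ax in(0,1):
        e=B[m][:,ax]; print(n,'hole ax',ax,'min/max',e.min().round(1),e.max().round(1),'n',m.sum(),'bg',bg)
    e,_=cv2.minEnclosingCircle(B[m].astype(np.float32)),0;print('circle (box axes off 512.3,-216.5)',e)
    # box sides from depth points
    P=D['W'].reshape(-1,3);P=P[np.isfinite(P[:,0])];P=P[(abs(P[:,2]-110)<5)&(np.hypot(P[:,0]-519,P[:,1]+257)<98)]
    Q=(P[:,:2]-[519.4,-256.8])@np.array([[np.cos(y),-np.sin(y)],[np.sin(y),np.cos(y)]]);Q=Q[abs(Q[:,0])<42]
    print(n,'box ext',np.percentile(Q,[0.5,99.5],axis=0).round(1).tolist())
    W=cloud(c);P=W.reshape(-1,3);P=P[np.isfinite(P[:,0])]
    b=P[(np.hypot(P[:,0]-646,P[:,1]-67)<22)&(P[:,2]>97)&(P[:,2]<166)];print(n,'punch',len(b),len(b) and (b.min(0).round(1),b.max(0).round(1)))
E
```

```text
t 14.35 pos [644.5  69.3 240. ] yaw 1.605 F [-0.6  0.  -0.1] gap 85.5 | units [-0.04  0.03  2.4 ] turn -0.01 q6 -0.11
top hole ax 0 min/max -8.6 7.3 n 40 bg 166.0
top hole ax 1 min/max -9.8 7.7 n 40 bg 166.0
circle (box axes off 512.3,-216.5) ((-0.6095648407936096, -1.012474536895752), 8.958646774291992)
top box ext [[-36.5, -84.4], [33.9, 83.9]]
top punch 0 0
scene hole ax 0 min/max -6.9 8.5 n 27 bg 137.0
scene hole ax 1 min/max -7.4 7.4 n 27 bg 137.0
circle (box axes off 512.3,-216.5) ((0.8791825771331787, 0.9067676067352295), 8.669589042663574)
scene box ext [[-35.4, -84.3], [37.3, 85.6]]
scene punch 342 (array([634.5,  56. ,  97. ]), array([659.1,  78.7, 161.6]))
```

The two cameras agree on the hole at (512.4,-216.5) to within about 1 mm. I'll descend onto the punch handle and grip it.

Call:
{"fn": "apply_moves", "kwargs": {"commands": [[-0.04,0.03,0.3,0,1],[0,0,0.4,0,1],[0,0,0.4,0,1],[0,0,0.4,0,1],[0,0,0.4,0,1],[0,0,0.3,0,1],[0,0,0.16,0,1],[0,0,0,0,1],[0,0,0,0,1]]}}

```text
time: 15.35
ee_pos: [646.7, 67.3, 124.0]
ee_rot: [3.141, 0.0, 1.605]
force: [0.9, -0.5, 1.4]
finger_gap: 85.2
grip_force: 0.0
```

Call:
{"fn": "apply_moves", "kwargs": {"commands": [[0,0,0,0,0],[0,0,0,0,0],[0,0,0,0,-0.3],[0,0,0,0,-0.3],[0,0,0,0,-1],[0,0,0,0,-1],[0,0,0,0,-1],[0,0,0,0,-1],[0,0,0,0,-1],[0,0,0,0,-1]], "force": 60}}

```text
time: 16.35
ee_pos: [646.4, 67.3, 123.4]
ee_rot: [3.142, -0.0, 1.605]
force: [0.0, 0.6, 1.0]
finger_gap: 21.6
grip_force: 61.1
```

Call:
{"fn": "apply_moves", "kwargs": {"commands": [[0,0,-0.2,0,-1],[0,0,-0.4,0,-1],[0,0,-0.4,0,-1],[0,0,-0.4,0,-1],[0,0,-0.4,0,-1],[0,0,-0.4,0,-1],[0,0,-0.4,0,-1],[0,0,-0.4,0,-1],[0,0,-0.4,0,-1],[0,0,-0.2,0,-1],[0,0,0,0,-1]]}}

```text
time: 17.45
ee_pos: [646.7, 67.3, 304.8]
ee_rot: [3.139, 0.0, 1.605]
force: [-0.2, 0.1, -1.3]
finger_gap: 21.3
grip_force: 60.9
```

```bash
python3 - <<'E'
from h import *
go(512.4,-216.5,303)
s=env.read_camera('scene');P=cloud(s).reshape(-1,3);P=P[np.isfinite(P[:,0])];p=env.get_state()["ee_pos"]
b=P[(np.hypot(P[:,0]-p[0],P[:,1]-p[1])<30)&(P[:,2]>p[2]-115)&(P[:,2]<p[2]-5)]-p
for z0 in range(-110,-5,10):
    q=b[(b[:,2]>=z0)&(b[:,2]<z0+10)]
    if len(q):print(z0,len(q),'x',q[:,0].min().round(1),q[:,0].max().round(1),'y',q[:,1].min().round(1),q[:,1].max().round(1),'ymean',q[:,1].mean().round(1))
cv2.imwrite('pics/s5.png',s['color'])
E
```

```text
t 17.45 pos [646.7  67.3 304.8] yaw 1.605 F [-0.2  0.1 -1.3] gap 21.3 | units [-5.58 -2.88  0.03] turn 0 q6 -0.11
-110 4 x 2.0 4.6 y -1.1 2.4 ymean 0.7
-100 15 x 1.6 4.7 y -3.2 2.5 ymean -0.3
-90 18 x 1.6 5.1 y -3.3 2.5 ymean -0.4
-80 17 x 1.2 5.7 y -3.4 2.2 ymean -0.6
-70 19 x 0.4 5.6 y -3.6 2.1 ymean -0.6
-60 15 x 0.5 5.2 y -3.6 3.3 ymean -0.2
-50 18 x 0.2 5.7 y -1.7 3.3 ymean 0.8
-40 11 x 3.2 12.0 y -6.2 7.2 ymean 0.4
-30 59 x 8.9 13.1 y -9.8 10.6 ymean 0.2
-20 69 x -6.3 13.2 y -9.9 10.8 ymean 0.8
-10 33 x -1.6 13.2 y -9.8 10.8 ymean 1.0
```

View pics/s5.png

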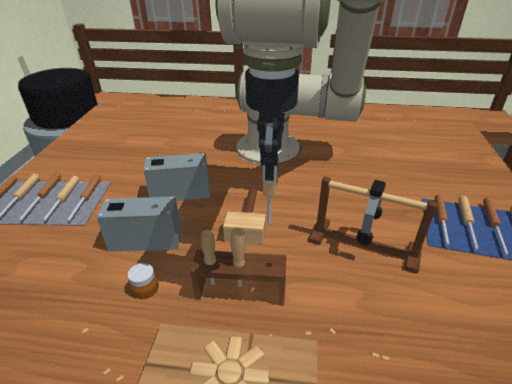

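The punch is held vertical, with its tip at image (269,222). The gouges are still standing and the band still hangs at (375,200). I'll move over the hole.

Call:
{"fn": "apply_moves", "kwargs": {"commands": [[-0.2,-0.1,0,0,-1],[-0.4,-0.2,0,0,-1],[-0.5,-0.25,0,0,-1],[-0.5,-0.25,0,0,-1],[-0.5,-0.25,0,0,-1],[-0.5,-0.25,0,0,-1],[-0.5,-0.25,0,0,-1],[-0.5,-0.3,0,0,-1],[-0.5,-0.3,0,0,-1],[-0.5,-0.3,0,0,-1],[-0.5,-0.25,0,0,-1],[-0.4,-0.15,0,0,-1]]}}

```text
time: 18.7
ee_pos: [511.7, -213.9, 302.4]
ee_rot: [-3.14, -0.001, 1.604]
force: [0.5, 0.5, -0.3]
finger_gap: 21.4
grip_force: 60.9
```

```bash
python3 -c "
from h import *
go(512.5,-216,225)"
```

```text
t 18.7 pos [ 511.7 -213.9  302.4] yaw 1.604 F [ 0.5  0.5 -0.3] gap 21.4 | units [-0.04  0.02  1.55] turn 0 q6 -0.64
```

Call:
{"fn": "apply_moves", "kwargs": {"commands": [[-0.04,0.02,0.2,0,-1],[0,0,0.4,0,-1],[0,0,0.4,0,-1],[0,0,0.4,0,-1],[0,0,0.15,0,-1],[0,0,0,0,-1],[0,0,0,0,-1]]}}

```text
time: 19.4
ee_pos: [514.6, -214.3, 226.4]
ee_rot: [3.141, 0.0, 1.605]
force: [0.5, -0.1, -1.1]
finger_gap: 21.7
grip_force: 60.9
```

```bash
python3 - <<'E'
from h import *
go(512.5,-216,215)
s=env.read_camera('scene');P=cloud(s).reshape(-1,3);P=P[np.isfinite(P[:,0])];p=env.get_state()["ee_pos"]
b=P[(np.hypot(P[:,0]-p[0],P[:,1]-p[1])<14)&(P[:,2]>117)&(P[:,2]<185)]
for z0 in range(117,185,10):
    q=b[(b[:,2]>=z0)&(b[:,2]<z0+10)]
    if len(q):print(z0,len(q),'x',np.round([q[:,0].min(),np.median(q[:,0]),q[:,0].max()],1),'y',q[:,1].min().round(1),q[:,1].max().round(1),'ymean',q[:,1].mean().round(1))
t=env.read_camera('top')
I=[cv2.resize(s['color'][165:255,90:200],(440,360)),cv2.resize(t['color'][165:255,300:410],(440,360))]
cv2.imwrite('pics/s6.png',cv2.resize(cv2.hconcat(I),(800,327)))
E
```

```text
t 19.4 pos [ 514.6 -214.3  226.4] yaw 1.605 F [ 0.5 -0.1 -1.1] gap 21.7 | units [-0.03 -0.04  0.23] turn 0 q6 -0.64
117 4 x [515.4 516.1 518.5] y -218.0 -210.4 ymean -214.0
127 11 x [515.6 517.4 519.3] y -216.7 -210.9 ymean -213.2
137 11 x [513.8 517.2 518.9] y -216.6 -211.3 ymean -213.7
147 11 x [515.1 516.6 519.1] y -218.4 -210.8 ymean -213.6
157 12 x [512.8 517.4 520.6] y -217.5 -211.1 ymean -213.3
167 13 x [513.6 517.9 519.4] y -217.6 -210.6 ymean -213.1
177 9 x [515.7 518.  520.4] y -216.9 -210.8 ymean -213.3
```

View pics/s6.png

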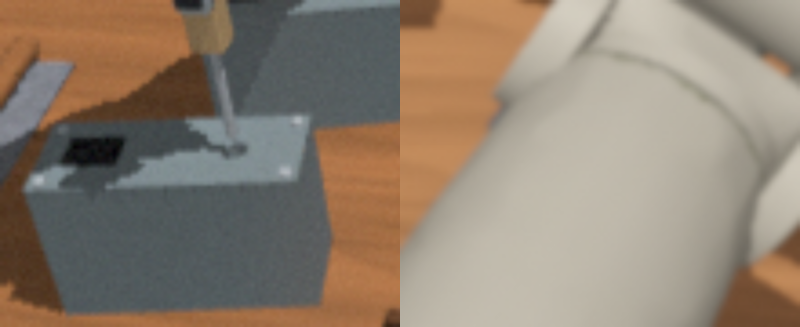

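The tip is just above the mouth at crop (235,140), about 2 mm off target. I'll correct that and descend gently.

Call:
{"fn": "apply_moves", "kwargs": {"commands": [[-0.04,-0.04,0,0,-1],[0,0,0,0,-1],[0,0,0.1,0,-1],[0,0,0.1,0,-1],[0,0,0.1,0,-1],[0,0,0.1,0,-1],[0,0,0,0,-1]]}}

```text
time: 20.2
ee_pos: [512.2, -216.2, 204.9]
ee_rot: [-3.14, -0.001, 1.605]
force: [0.5, 0.3, -0.6]
finger_gap: 21.5
grip_force: 60.9
```

Call:
{"fn": "apply_moves", "kwargs": {"commands": [[0,0,0.1,0,-1],[0,0,0.1,0,-1],[0,0,0.08,0,-1],[0,0,0.04,0,-1],[0,0,0,0,-1]]}}

```text
time: 20.7
ee_pos: [512.5, -216.4, 189.7]
ee_rot: [-3.141, -0.0, 1.605]
force: [-0.8, -0.2, 0.8]
finger_gap: 21.2
grip_force: 61.1
```

Call:
{"fn": "apply_moves", "kwargs": {"commands": [[0,0,0.06,0,-1],[0,0,0.04,0,-1],[0,0,0,0,-1]]}}

```text
time: 21.0
ee_pos: [512.6, -216.4, 184.9]
ee_rot: [3.141, 0.0, 1.605]
force: [-0.5, -0.3, 2.9]
finger_gap: 21.5
grip_force: 61.6
```

Call:
{"fn": "apply_moves", "kwargs": {"commands": [[0,0,0.02,0,-1],[0,0,0.02,0,-1],[0,0,0,0,-1],[0,0,0,0,-1]]}}

```text
time: 21.4
ee_pos: [512.7, -216.5, 184.0]
ee_rot: [3.141, 0.001, 1.605]
force: [-1.9, 1.7, 11.6]
finger_gap: 21.2
grip_force: 62.6
```

Call:
{"fn": "apply_moves", "kwargs": {"commands": [[0,0,0.02,0,-1],[0,0,0,0,-1],[0,0,0,0,-1],[0,0,0,0,-1],[0,0,0,0,-1]]}}

```text
time: 21.9
ee_pos: [512.8, -216.6, 183.9]
ee_rot: [3.14, 0.002, 1.605]
force: [-3.5, 1.8, 16.6]
finger_gap: 21.4
grip_force: 63.3
```

```bash
python3 - <<'E'
from h import *
go(512.5,-216.5,184)
c=env.read_camera('scene');P=cloud(c).reshape(-1,3);P=P[np.isfinite(P[:,0])]
b=P[(np.hypot(P[:,0]-471,P[:,1]-289)<35)&(P[:,2]>172)&(P[:,2]<195)];print('cushion',len(b),b.mean(0).round(1))
E
```

```text
t 21.9 pos [ 512.8 -216.6  183.9] yaw 1.605 F [-3.5  1.8 16.6] gap 21.4 | units [ 0.   -0.01 -0.  ] turn 0 q6 -0.64
cushion 182 [478.5 288.8 180.8]
```

The push is at 16.6 N with no further travel, so the button is on its stop. The band is still on the bar.

```bash
python3 -c "
from rig import env
print(env.sign_off())"
```

```text
the job is handed in; nothing more can be done
None
```

I hung the hearing band on the bar and let go, then handed the job in at about 22 s with the punch still gripped and holding the reset button on its stop at about 17 N; the verdict wasn't shown.

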